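# Latch a fresh drying cartridge into the manuscript dryer

## Task

The box dryer for the palm-leaf manuscripts needs a fresh cartridge. Take the short rectangular drying cartridge, set it foot down in the dryer's spring-loaded column and push it straight down until both catches snap over its foot and it stays down by itself. Leave the long rectangular cartridge standing where it is.

Things in the scene. Friction and masses are not known exactly. Their poses are not given: they have to be found in the camera images.
- cartridge_mid (a point): The cartridge to load: slitted aluminium box standing upright, about 0.14 kg, 62 mm tall. Body 46 mm along x by 38 mm along y; its foot, the lowest 6 mm, is a flange 66 mm (x) by 46 mm (y). The point is its centre, 31 mm above its underside; z up. Grasp the body across its 38 mm (along y). A half turn about z makes no difference.
- holder: Dryer fixed to the table: column of dark steel walls. Origin on the column's axis at table height, z up. Pocket 70 mm (x) by 50 mm (y); cartridge x goes along holder x. From 60 to 78 mm height (the top) the walls flare outwards 12 mm. The two long sides (+y, -y) have 46 mm wide slots, so fingers gripping across y can go down with it. A fan housing 70 mm high begins 85 mm along +x.
- platform (a joint): Sprung plate in the column: 0 = up, top 52 mm above the table; grows as pushed, m, stop at 0.030. Pushes back 4 N at first, 0.3 N more per mm. A sprung catch in each end wall (+x, -x) yields as the foot passes (about 10 to 14 N in all) and snaps over it at 0.024: push 3 to 5 mm farther, then let go; it springs back and stays at 0.024, cartridge underside at 28 mm and top at 90 mm.
- long_cartridge_mid (a point): Bystander to leave alone: rectangular cartridge of the same make and height but longer, body 76 x 38 mm, foot 96 x 46 mm, 62 mm tall; the point is its centre, 31 mm above its underside. Too long for the column. (A round cartridge of equal height stands about too; it does not fit either.)

How it is judged:
By the outcome, as a careful person would: the job done as asked, in the order asked, and still so for the second after the job is handed in, with the robot touching nothing.
It also fails if it takes over 38 s, if anything falls off the work surface, if the arm or the gripper's body presses on something with over 40 N, if the wrist force passes 120 N, or if a joint passes its speed limit or range.

## Robot

A 6-joint arm with a two-finger parallel gripper is mounted at the origin on the work surface. World frame = base frame: x ahead of the robot, y to its left, z up, the work surface at z = 0. Lengths are in m, angles in degrees, forces in N, time in s.
With the tool pointing down it reaches from about 0.4 to 0.825 m from the base axis. Payload 7 kg.
Tool frame: the origin (TCP) lies midway between the tips of the shut fingers; the grasp point (between the pads) lies 19 mm behind it; z points along the fingers, y is the direction in which the jaws open and shut (so a half turn about z gives the same grasp; the last joint's range is limited). The gripper opens to 88 mm and grips with 3 to 60 N. Pads are 19 mm wide; open, the fingers measure 130 mm over their backs; the gripper's body (78 mm by 193 mm) begins 47 mm behind the grasp point.
Start: joints at [80.907, 20.546, 0.682, 0, -70.136, -16.507], TCP at [0.292, 0.609, 0.227] pointing down, gripper open.
Joint ranges: [-176.03, 176.03], [-82.01, 121.73], [-58.28, 71.71], [-173.87, 95.51], [-174.79, -0.11], [-173.66, 173.66]. Speed limits (degrees/s): [136.94, 136.94, 172.46, 180, 180, 180].

## Interface

Orientations are given as [roll, pitch, yaw] about the fixed x, y, z axes, in that order (R = Rz(yaw) Ry(pitch) Rx(roll)).
In Python, from plant import ctrl, snapshot gives the robot as it stands.
- The arm moves only by the shell command python3 -m pendant 'ROWS'. ROWS is JSON, a list of rows, each a list of 7 numbers: the shift along the tool's x, y, z in m, then the turn, a rotation vector about the tool's x, y, z in rad, then the opening, from -1 (shut) to 1 (fully open), so that 0 is half open. In form: [[x, y, z, ax, ay, az, jaw], ...]. A call has 1 to 12 rows; each row is the pose to reach, as a shift and turn from the pose commanded when the call began, along the tool's axes at that moment; what a row does not reach only later rows make up. A row lasts 1/8 s, in which the tool goes at most 62.5 mm and 10.7 degrees, less where a joint would pass 70% of its speed; a pose out of reach is approached as far as the arm can. A call with a gripper value outside its range is refused whole. The fingers move at their own pace and stop on an object; the grip force is fixed at half the most. Time passes only in rows, so rows that repeat a pose let the fingers close. It gives the time, the measured TCP pose, the force and the opening at its end, in the units of the state.
- ctrl.get_obs(): the state, without advancing time (a new reading comes with each control period).
- snapshot(name): name is "scene" or "top" or "wrist"; returns a dict with "image" (480x640x3 uint8, blue, green, red), "mtx" (3x3 intrinsics, pixels), "k1" (the pictures are not rectified: a ray, as slopes to the right and down, at radius r is drawn at 1 + k1 r^2 times it, then the intrinsics apply), "eye" and "attitude" of the camera in the world; the wrist camera has in their place "tool_from_camera" (4x4, takes a point from camera to tool coordinates, whose origin is the TCP and whose axes are the flange's). Camera axes: x right, y up, looking along -z (the intrinsics and any distortion apply to the point x, -y, -z); pixel columns grow to the right and rows downward; lengths in m; the calibration is good to about 2 mm. A picture is of the moment at which its call begins: read the wrist's pose just before it. There is no depth.
- ctrl.close_job(): hands the job in, once; it reports no verdict.
The state is a dict: "clock": time; "joint_pos": joint angles; "qvel": joint speeds; "tau": joint torques, N m; "tool_pos": TCP position; "orientation": TCP orientation; "force": force on the tool from outside, world axes, zero at the start; "moment": the same for the moment, N m; "opening": finger opening in m.
Only numpy, scipy, OpenCV 4.12 (cv2) and the standard library are available. Lean on these libraries where they do the work, as an engineer would, in place of code of your own. Each camera call takes 0.05 s, during which the arm holds its last target.

## Working session

There is one attempt and no reset: what is moved stays moved. The work goes in short steps, Python scripts to look and compute and a shell command to move; the robot and the scene stay as the last step left them, time stands still between calls to the robot, and variables do not carry over. Pictures are saved under pics/ and viewed, and the job is handed in when it is done.

```bash
ls; mkdir -p pics
python3 - <<'E'
from plant import ctrl, snapshot
import cv2
o=ctrl.get_obs(); print(o)
for n in ("scene","top","wrist"):
    s=snapshot(n); cv2.imwrite(f"pics/{n}0.png",s["image"])
    print(n,{k:v for k,v in s.items() if k!="image"})
E
```

```text
pics
{'clock': 0.0, 'joint_pos': array([ 8.09090929e+01,  2.05920084e+01,  6.33685210e-01, -1.86072463e-02,
       -7.01364678e+01, -1.65059184e+01]), 'qvel': array([ 0.02241045, -0.02013852,  0.01372642, -0.05282259,  0.03548559,
        0.02666612]), 'tau': array([ 2.76781182e-03, -5.82729328e+01,  2.93051898e+01,  6.99731380e+00,
        6.89771390e-03, -1.54028357e-04]), 'tool_pos': array([0.29145614, 0.60828974, 0.22562031]), 'orientation': array([ 1.79904145e+02, -1.01627494e-02, -2.56031538e+01]), 'force': array([-0.24833545, -0.5081053 , -0.28318555]), 'moment': array([-0.03093063,  0.06311455, -0.0113222 ]), 'opening': 0.08746468462041743}
scene {'mtx': array([[499.17520811,   0.        , 315.39833239],
       [  0.        , 499.17520811, 242.97797381],
       [  0.        ,   0.        ,   1.        ]]), 'k1': -0.0289613631971245, 'eye': array([ 0.87445077, -0.01369548,  0.68952889]), 'attitude': array([29.3993272 , -0.51480724, 86.2148481 ])}
top {'mtx': array([[483.72834426,   0.        , 316.69866737],
       [  0.        , 483.72834426, 241.47955858],
       [  0.        ,   0.        ,   1.        ]]), 'k1': 0.014926913819499914, 'eye': array([ 0.48372415, -0.01311133,  0.80848696]), 'attitude': array([  3.46528269,   1.73006152, -88.81520053])}
wrist {'mtx': array([[335.59897878,   0.        , 321.54504924],
       [  0.        , 335.59897878, 239.29234227],
       [  0.        ,   0.        ,   1.        ]]), 'k1': -0.06397355880548364, 'tool_from_camera': array([[ 1.15742582e-03,  9.68208916e-01,  2.50140271e-01,
         6.70292838e-02],
       [ 9.99999181e-01, -9.84050350e-04, -8.18175123e-04,
        -8.75803852e-04],
       [-5.46013828e-04,  2.50141013e-01, -9.68209262e-01,
        -1.57786460e-01],
       [ 0.00000000e+00,  0.00000000e+00,  0.00000000e+00,
         1.00000000e+00]])}
```

View pics/scene0.png

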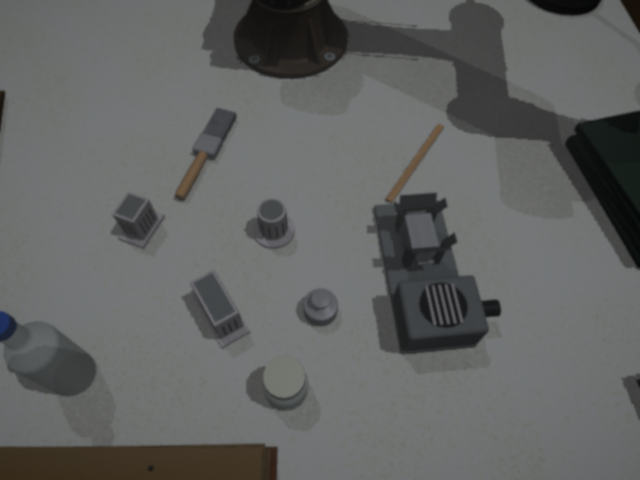

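View pics/top0.png

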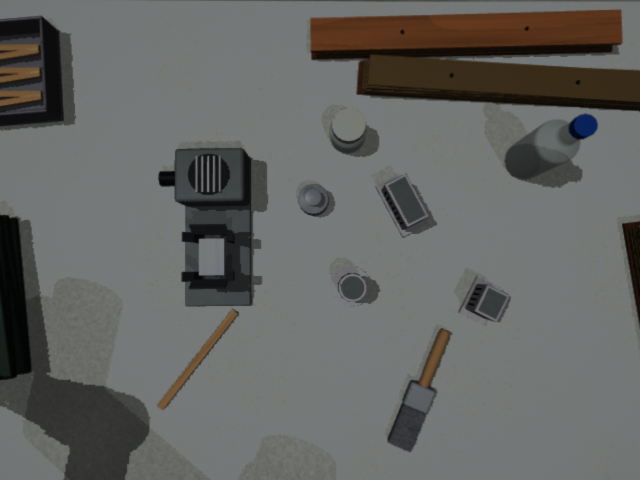

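View pics/wrist0.png

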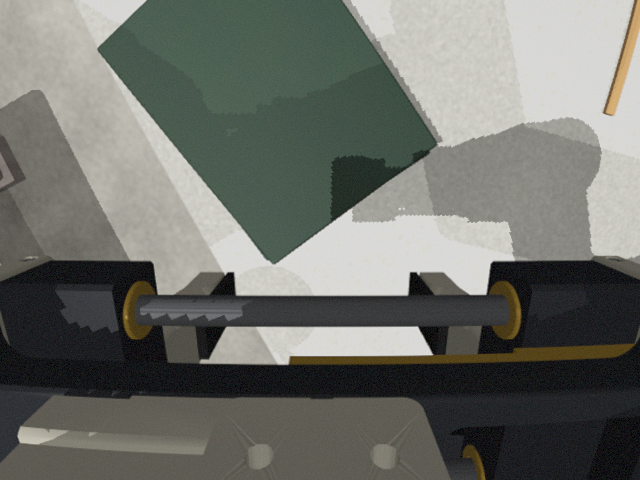

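The scene view shows the short rectangular cartridge at about (137,217), the long one at (217,305) and the round one at (272,222). The column is at (420,237) and the fan at (443,305). In the top view the short cartridge is at (489,300), the long one at (404,203) and the column at (211,257). Next I'll zoom in for corners.

```bash
cat > h.py <<'E'
import numpy as np, cv2
from scipy.spatial.transform import Rotation as R
def ray(s,uv,eye=None,Rm=None):
    K=s["mtx"]; k=s["k1"]
    p=cv2.undistortPoints(np.array(uv,float).reshape(-1,1,2),K,np.array([k,0,0,0,0.])).reshape(-1,2)
    if Rm is None: Rm=R.from_euler('xyz',s["attitude"],degrees=True).as_matrix(); eye=s["eye"]
    d=np.c_[p[:,0],-p[:,1],-np.ones(len(p))]@Rm.T
    return np.array(eye),d
def plane(s,uv,z,**k):
    e,d=ray(s,uv,**k); t=(z-e[2])/d[:,2]; return e+t[:,None]*d
def proj(s,P):
    Rm=R.from_euler('xyz',s["attitude"],degrees=True).as_matrix()
    c=(np.atleast_2d(P)-s["eye"])@Rm; x=c[:,0]/-c[:,2]; y=-c[:,1]/-c[:,2]
    f=1+s["k1"]*(x*x+y*y); K=s["mtx"]
    return np.c_[K[0,0]*x*f+K[0,2],K[1,1]*y*f+K[1,2]]
def wristpose(s,o):
    T=np.array(s["tool_from_camera"]); Rt=R.from_euler('xyz',o["orientation"],degrees=True).as_matrix()
    return dict(eye=o["tool_pos"]+Rt@T[:3,3],Rm=Rt@T[:3,:3])
E
python3 - <<'E'
import cv2,numpy as np
t=cv2.imread("pics/top0.png"); s=cv2.imread("pics/scene0.png")
f=lambda im,x,y,w,h,k:cv2.convertScaleAbs(cv2.resize(im[y:y+h,x:x+w],None,fx=k,fy=k,interpolation=cv2.INTER_CUBIC),alpha=1.6)
a=f(t,450,265,70,70,5.5);b=f(t,170,215,100,100,3.85)
c=f(s,100,180,80,80,4.8125)
cv2.imwrite("pics/z1.png",np.hstack([a,b[:385,:385]]))
cv2.imwrite("pics/z2.png",np.hstack([c,f(s,365,180,110,110,3.5)[:385]]))
E
```

```text
(no output)
```

View pics/z1.png

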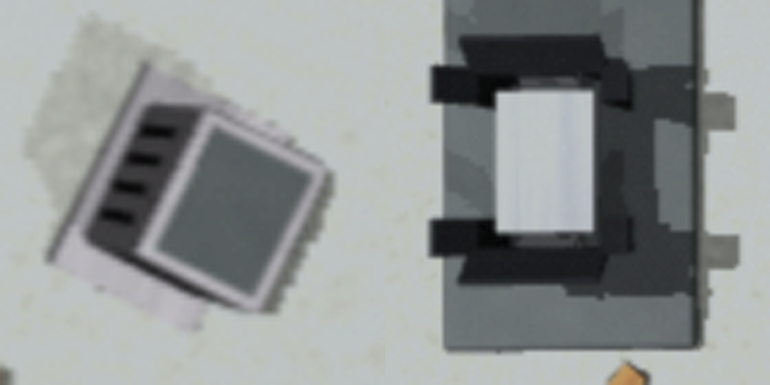

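View pics/z2.png

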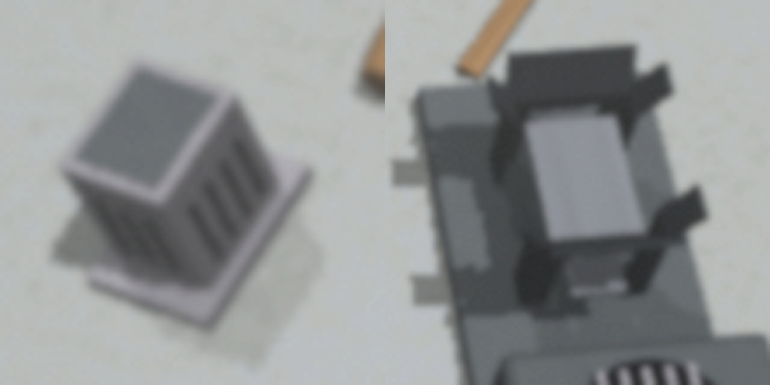

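Run:
```python
from h import *
from plant import ctrl,snapshot
t=snapshot("top"); s=snapshot("scene")
z=lambda a,o,k,c=0:np.array([((x-c)/k+o[0],y/k+o[1]) for x,y in a])-0.5+0.5/k
def rep(n,P):
    e=np.diff(np.vstack([P,P[:1]]),axis=0)
    print(n,P.mean(0).round(4),"sides",np.linalg.norm(e,axis=1).round(4),"ang",np.degrees(np.arctan2(e[:,1],e[:,0])).round(1))
rep("cart top",plane(t,z([(205,108),(330,170),(265,312),(138,250)],(450,265),5.5),.062))
rep("cart scene",plane(s,z([(133,63),(243,95),(160,202),(65,165)],(100,180),4.8125),.062))
rep("plat top",plane(t,z([(496,90),(595,90),(595,232),(496,232)],(170,215),3.85,385),.052))
rep("plat scene",plane(s,z([(526,117),(615,115),(645,233),(550,240)],(365,180),3.5,385),.052))
# flare outer top edges: +x wall far edge, -x wall near edge in top
rep("flare top",plane(t,z([(458,35),(600,35),(606,284),(458,284)],(170,215),3.85,385),.078))
rep("base top",plane(t,z([(444,0),(700,0),(700,348),(444,348)],(170,215),3.85,385),.01))
rep("longtop",plane(t,[(384,182),(411,176),(427,214),(403,225)],.062))
print(plane(t,[(353,287),(313,199),(348,125),(210,175)],.062).round(3))
```

```text
cart top [ 0.4405 -0.2576  0.062 ] sides [0.0376 0.0431 0.038  0.0434] ang [-115.6  155.7   65.   -24.9]
cart scene [ 0.4426 -0.2578  0.062 ] sides [0.0391 0.0441 0.0347 0.041 ] ang [  68.1  -29.4 -116.4  156.2]
plat top [0.5024 0.1761 0.052 ] sides [0.0408 0.058  0.0406 0.0581] ang [ -88.9 -178.1   91.2    2.1]
plat scene [0.5033 0.1754 0.052 ] sides [0.039  0.0591 0.0405 0.0612] ang [  88.1    2.   -88.8 -179.4]
flare top [0.5024 0.1756 0.078 ] sides [0.0566 0.0983 0.0585 0.0984] ang [ -89.  -176.8   91.2    2.1]
base top [0.4984 0.175  0.01  ] sides [0.1116 0.1497 0.1103 0.1502] ang [ -89.  -178.3   91.3    2.2]
longtop [ 0.5965 -0.1266  0.062 ] sides [0.0427 0.0639 0.0406 0.0729] ang [ -76.5 -156.9  115.8   24.3]
[[ 0.46  -0.047  0.062]
 [ 0.595  0.017  0.062]
 [ 0.712 -0.035  0.062]
 [ 0.63   0.18   0.062]]
```

```bash
cat >> h.py <<'E'
def shift(p0,yaw0,P,yaw=None):
    """world target -> tool shift for a down-pointing tool at p0,yaw0 (roll 180)"""
    M=R.from_euler('xyz',[180,0,yaw0],degrees=True).as_matrix()
    out=(M.T@(np.array(P)-p0)).round(4)
    return out, None if yaw is None else round(float(-np.radians(yaw-yaw0)),4)
E
python3 - <<'E'
from h import *
p=[.292,.609,.227]
print(shift(p,-25.586,[.49,.2,.227]),shift(p,-25.586,[.4415,-.2575,.2],-24.8))
E
```

```text
(array([0.3552, 0.2834, 0.    ]), None) (array([0.5091, 0.717 , 0.027 ]), -0.0137)
```

```bash
python3 -m pendant '[[0.05,0.04,0,0,0,0,1],[0.09,0.072,0,0,0,0,1],[0.135,0.108,0,0,0,0,1],[0.18,0.144,0,0,0,0,1],[0.225,0.18,0,0,0,0,1],[0.27,0.216,0,0,0,0,1],[0.315,0.252,0,0,0,0,1],[0.355,0.2835,0,0,0,0,1],[0.375,0.34,0,0,0,0,1],[0.395,0.395,0,0,0,0,1],[0.415,0.45,0,0,0,0,1],[0.435,0.505,0,0,0,0,1]]'
```

```text
clock: 1.75
tool_pos: [0.4653, -0.0364, 0.2269]
orientation: [-180.0, -0.0, -25.6]
force: [0.6, 0.6, -0.1]
opening: 0.0874
```

```bash
python3 -m pendant '[[0.02,0.055,0,0,0,0,1],[0.04,0.11,0,0,0,0,1],[0.058,0.165,0.01,0,0,-0.006,1],[0.074,0.212,0.027,0,0,-0.014,1],[0.074,0.212,0.027,0,0,-0.014,1],[0.074,0.212,0.027,0,0,-0.014,1]]'
python3 - <<'E'
from h import *
from plant import ctrl,snapshot
o=ctrl.get_obs(); s=snapshot("wrist"); np.save("pics/w1.npy",np.r_[o["tool_pos"],o["orientation"]]); cv2.imwrite("pics/w1.png",s["image"]); print(o["tool_pos"],o["orientation"],o["force"],o["clock"])
E
```

```text
clock: 2.5
tool_pos: [0.4408, -0.258, 0.1995]
orientation: [180.0, 0.0, -24.9]
force: [-0.5, 0.3, -0.1]
opening: 0.0871
[ 0.44075145 -0.25795468  0.1995459 ] [ 1.79998330e+02  1.33946062e-02 -2.48632281e+01] [-0.54899771  0.30898387 -0.12969644] 2.5
```

View pics/w1.png

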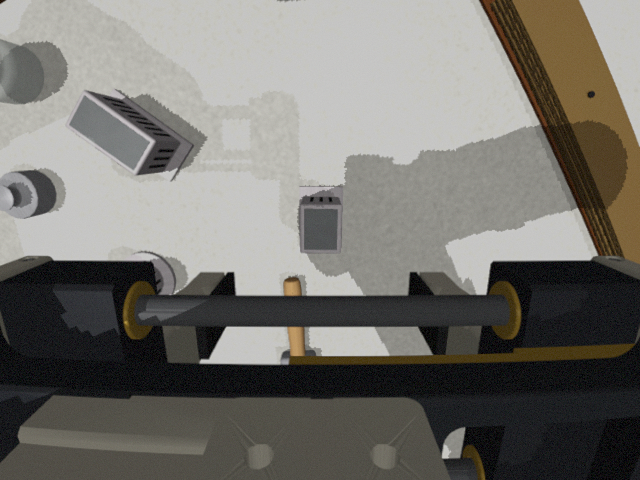

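The wrist view shows the short cartridge squarely between the fingers, with its top face at about (302..341, 205..251). I'll measure the face with a mask.

Run:
```python
from h import *
from plant import ctrl,snapshot
w=np.load("pics/w1.npy"); im=cv2.imread("pics/w1.png"); o=dict(tool_pos=w[:3],orientation=w[3:])
s=snapshot("wrist")
g=cv2.cvtColor(im,cv2.COLOR_BGR2GRAY)
print(g[228,292:352]); print(g[195:260,322])
m=cv2.inRange(g[196:260,290:355],60,130)
c=max(cv2.findContours(m,cv2.RETR_EXTERNAL,cv2.CHAIN_APPROX_NONE)[0],key=cv2.contourArea)
r=cv2.minAreaRect(c); b=cv2.boxPoints(r)+[290,196]; print(r,b)
P=plane(s,b,.062,**wristpose(s,o)); e=np.diff(np.vstack([P,P[:1]]),axis=0)
print(P.mean(0),np.linalg.norm(e,axis=1),np.degrees(np.arctan2(e[:,1],e[:,0])))
c=cv2.convertScaleAbs(cv2.resize(im[180:265,285:360],None,fx=7,fy=7,interpolation=cv2.INTER_CUBIC)); cv2.imwrite("pics/w1z.png",c)
```

```text
[185 185 185 183 183 181 128  95 109 122 130 130  90  79  77  84  82  81
  85  82  83  80  82  81  89  81  77  80  83  81  84  78  82  83  81  79
  83  79  82  82  83  82  83  82  84 111 134 135 122 101 133 140 141 142
 145 146 144 143 140 138]
[106  93  46  35  29  25  48  69  78  87 106 109 115 125  81  86  84  86
  83  81  80  87  82  82  84  85  84  83  88  83  81  82  79  84  80  80
  81  82  80  81  85  81  86  83  86  83  82  82  81  82  81  79  81  84
  93 125 133 125 129 143 140 145 140 141 143]
((29.5, 28.5), (57.0, 45.0), 90.0) [[297. 196.]
 [342. 196.]
 [342. 253.]
 [297. 253.]]
[ 0.44532219 -0.25734319  0.062     ] [0.03963273 0.05240005 0.04135434 0.05240354] [-114.8068282   156.0589156    65.19486377  -25.82356723]
```

View pics/w1z.png

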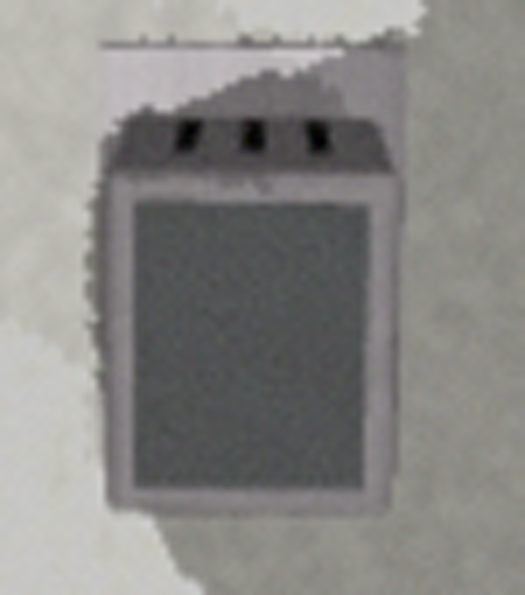

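Run:
```python
from h import *
from plant import ctrl,snapshot
w=np.load("pics/w1.npy"); o=dict(tool_pos=w[:3],orientation=w[3:]); s=snapshot("wrist")
for b,z in (([(106,172),(400,172),(390,510),(109,510)],.062),([(133,203),(370,203),(364,488),(134,488)],.062),([(100,43),(405,43)],.006)):
    P=plane(s,np.array(b)/7+[285,180]-.43,z,**wristpose(s,o)); e=np.diff(np.vstack([P,P[:1]]),axis=0)
    print(P.mean(0).round(4),np.linalg.norm(e,axis=1).round(4),np.degrees(np.arctan2(e[:,1],e[:,0])).round(1))
    if z<.01: print("centre from foot",P.mean(0)-.033*np.array([np.cos(np.radians(-24.9)),np.sin(np.radians(-24.9)),0]))
```

```text
[ 0.4419 -0.2567  0.062 ] [0.0372 0.0446 0.0369 0.0446] [-114.8  154.4   65.2  -25.2]
[ 0.4416 -0.2564  0.062 ] [0.0301 0.0377 0.0301 0.0377] [-114.8  154.7   65.2  -25.4]
[ 0.4721 -0.2707  0.006 ] [0.0453 0.0453] [-114.8   65.2]
centre from foot [ 0.44214554 -0.25683892  0.006     ]
```

```bash
python3 -m pendant '[[0.0005,-0.001,0.05,0,0,0,1],[0.0005,-0.001,0.1,0,0,0,1],[0.0005,-0.001,0.145,0,0,0,1],[0.0005,-0.001,0.17,0,0,0,1],[0.0005,-0.001,0.188,0,0,0,1],[0.0005,-0.001,0.188,0,0,0,1],[0.0005,-0.001,0.188,0,0,0,1]]'
```

```text
clock: 3.52
tool_pos: [0.4428, -0.2567, 0.0125]
orientation: [-180.0, -0.1, -24.7]
force: [0.5, -0.0, 0.8]
opening: 0.0876
```

```bash
python3 -m pendant '[[0,0,0,0,0,0,-0.2],[0,0,0,0,0,0,-0.6],[0,0,0,0,0,0,-1],[0,0,0,0,0,0,-1],[0,0,0,0,0,0,-1],[0,0,0,0,0,0,-1],[0,0,0,0,0,0,-1],[0,0,0,0,0,0,-1]]'
```

```text
clock: 4.53
tool_pos: [0.4417, -0.2572, 0.0116]
orientation: [180.0, 0.0, -24.8]
force: [-0.2, -0.0, 0.4]
opening: 0.0382
```

```bash
python3 -m pendant '[[0,0,-0.03,0,0,0,-1],[0,0,-0.08,0,0,0,-1],[0,0,-0.13,0,0,0,-1],[0,0,-0.15,0,0,0,-1],[0,0,-0.15,0,0,0,-1]]'
python3 - <<'E'
from h import *
print(shift([.442,-.257,.162],-24.8,[.5028,.1757,.16],1.5))
from plant import ctrl,snapshot
s=snapshot("wrist"); cv2.imwrite("pics/w2.png",s["image"])
E
```

```text
clock: 5.15
tool_pos: [0.4426, -0.2572, 0.163]
orientation: [-179.9, -0.2, -24.8]
force: [-0.6, 0.1, -1.8]
opening: 0.0378
(array([-0.1263, -0.4183,  0.002 ]), -0.459)
```

View pics/w2.png

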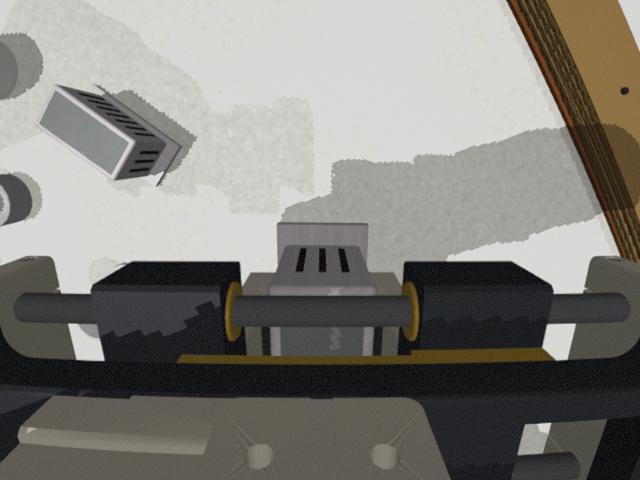

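The cartridge is held, with its foot at about (278..368, 223) and level. Next I'll carry it to a hover just short of the column.

```bash
python3 -m pendant '[[-0.01,-0.032,0,0,0,-0.035,-1],[-0.0225,-0.074,0,0,0,-0.08,-1],[-0.036,-0.12,0,0,0,-0.13,-1],[-0.05,-0.166,0,0,0,-0.18,-1],[-0.064,-0.212,0,0,0,-0.23,-1],[-0.078,-0.258,0,0,0,-0.28,-1],[-0.092,-0.304,0,0,0,-0.335,-1],[-0.106,-0.35,0,0,0,-0.385,-1],[-0.118,-0.39,0,0,0,-0.43,-1],[-0.1265,-0.418,0.002,0,0,-0.459,-1],[-0.1265,-0.418,0.002,0,0,-0.459,-1],[-0.1265,-0.418,0.002,0,0,-0.459,-1]]'
python3 - <<'E'
from h import *
from plant import ctrl,snapshot
o=ctrl.get_obs(); print(o["tool_pos"],o["orientation"],o["force"],o["clock"])
for n in ("wrist","top","scene"):
    s=snapshot(n); cv2.imwrite(f"pics/{n}3.png",s["image"])
np.save("pics/w3.npy",np.r_[o["tool_pos"],o["orientation"]])
t=cv2.imread("pics/top3.png"); s=cv2.imread("pics/scene3.png")
cv2.imwrite("pics/m3.png",np.hstack([cv2.resize(t[100:340,90:330],None,fx=1.6,fy=1.6),cv2.resize(s[120:360,310:550],None,fx=1.6,fy=1.6)]))
E
```

```text
clock: 6.7
tool_pos: [0.5013, 0.1747, 0.158]
orientation: [179.9, 0.1, 1.5]
force: [-1.0, 0.5, -2.2]
opening: 0.0377
[0.50134755 0.17470558 0.1580131 ] [1.79906109e+02 1.44454029e-01 1.48974242e+00] [-1.01169705  0.53372134 -2.19750009] 6.7
```

View pics/wrist3.png

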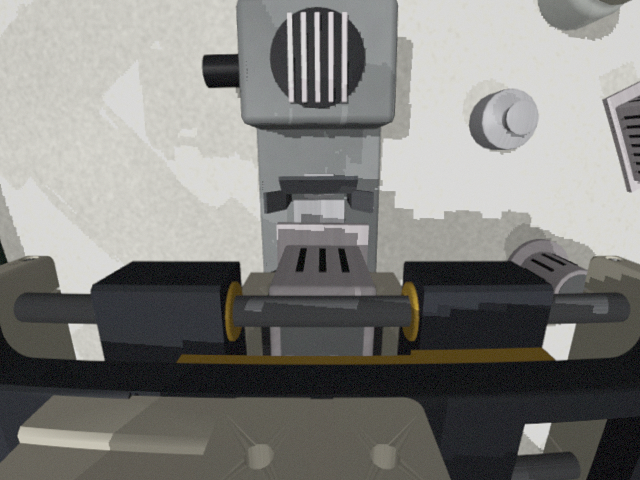

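View pics/m3.png

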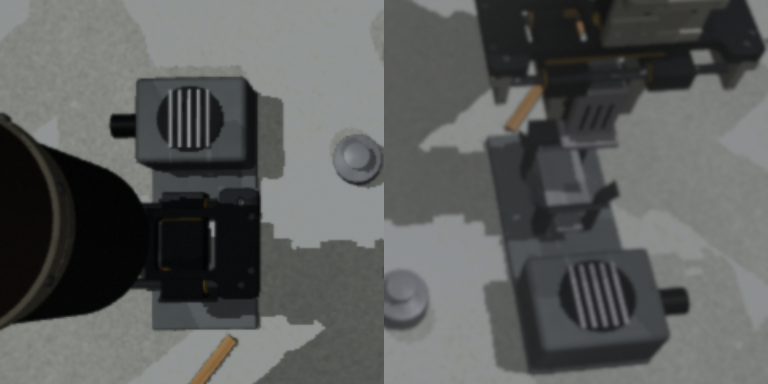

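Run:
```python
import cv2
im=cv2.imread("pics/wrist3.png"); cv2.imwrite("pics/w3z.png",cv2.resize(im[110:260,240:400],None,fx=4,fy=4,interpolation=cv2.INTER_CUBIC))
```

```text
(no output)
```

View pics/w3z.png

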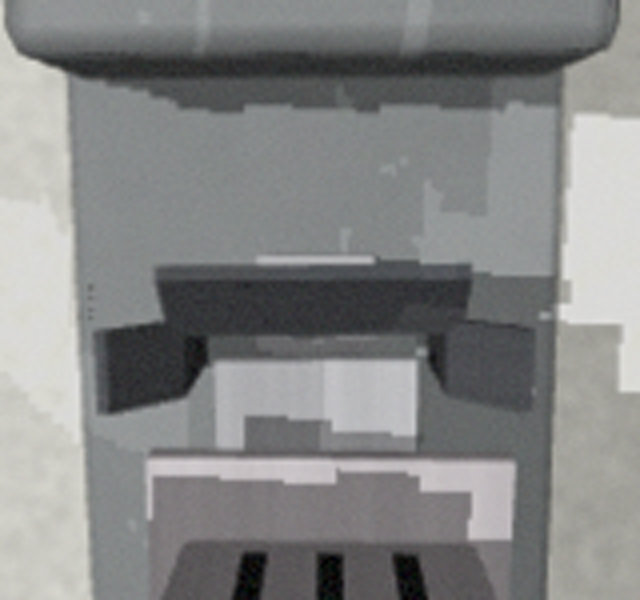

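Run:
```python
from h import *
from plant import ctrl,snapshot
w=np.load("pics/w3.npy"); o=dict(tool_pos=w[:3],orientation=w[3:]); s=snapshot("wrist"); k=wristpose(s,o)
f=lambda b,z:plane(s,np.array(b)/4+[240,110]-.375,z,**k)
for n,b,z in (("flare",[(156,267),(472,267)],.078),("flare y tips",[(94,332),(535,326)],.078),("pocket top60",[(208,336),(430,336)],.060),("plat",[(214,360),(418,360)],.052),("foot",[(147,456),(517,459)],.152),("base",[(80,350),(557,350)],.01)):
    P=f(b,z); print(n,P.round(4).tolist(),P.mean(0).round(4),"w",np.linalg.norm(P[0]-P[1]).round(4))
```

```text
flare [[0.5518, 0.2066, 0.078], [0.5532, 0.1513, 0.078]] [0.5525 0.1789 0.078 ] w 0.0553
flare y tips [[0.5401, 0.2176, 0.078], [0.5433, 0.1396, 0.078]] [0.5417 0.1786 0.078 ] w 0.078
pocket top60 [[0.5377, 0.1989, 0.06], [0.5388, 0.1567, 0.06]] [0.5382 0.1778 0.06  ] w 0.0423
plat [[0.532, 0.1983, 0.052], [0.5331, 0.1581, 0.052]] [0.5325 0.1782 0.052 ] w 0.0402
foot [[0.5339, 0.1988, 0.152], [0.5347, 0.1526, 0.152]] [0.5343 0.1757 0.152 ] w 0.0461
base [[0.5276, 0.2323, 0.01], [0.5305, 0.1233, 0.01]] [0.5291 0.1778 0.01  ] w 0.109
```

```bash
python3 -m pendant '[[0.0018,-0.002,0.02,0,0,0,-1],[0.0018,-0.002,0.045,0,0,0,-1],[0.0018,-0.002,0.058,0,0,0,-1],[0.0018,-0.002,0.058,0,0,0,-1],[0.0018,-0.002,0.058,0,0,0,-1]]'
python3 - <<'E'
from h import *
from plant import ctrl,snapshot
a=[]
o=ctrl.get_obs(); print(o["tool_pos"],o["orientation"],o["force"],o["clock"])
s=snapshot("wrist"); cv2.imwrite(f"pics/w4.png",s["image"])
np.save("pics/w4.npy",np.r_[o["tool_pos"],o["orientation"]])
cv2.imwrite("pics/w4z.png",cv2.resize(s["image"][110:260,240:400],None,fx=4,fy=4,interpolation=cv2.INTER_CUBIC))
E
```

```text
clock: 7.52
tool_pos: [0.5046, 0.1776, 0.1024]
orientation: [-180.0, -0.1, 1.5]
force: [-0.3, 0.1, -1.4]
opening: 0.0379
[0.50458502 0.17762547 0.10239369] [-1.79971544e+02 -6.28581722e-02  1.50126039e+00] [-0.26439798  0.06419045 -1.4405198 ] 7.525
```

View pics/w4z.png

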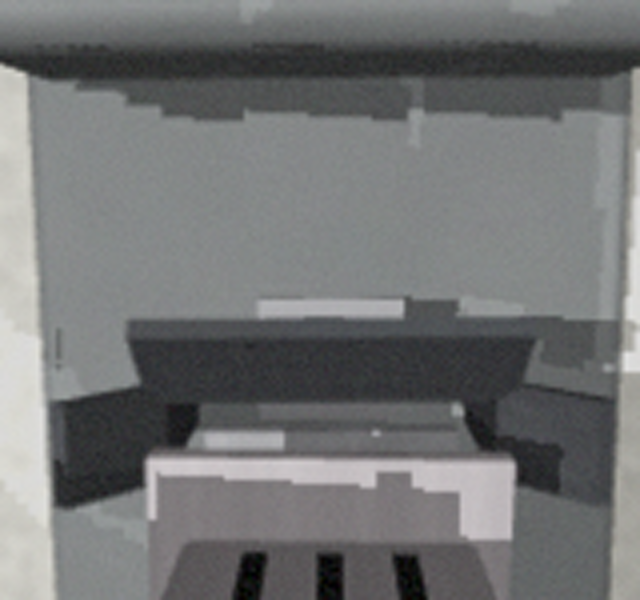

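Run:
```python
from h import *
from plant import ctrl,snapshot
w=np.load("pics/w4.npy"); o=dict(tool_pos=w[:3],orientation=w[3:]); s=snapshot("wrist"); k=wristpose(s,o)
f=lambda b,z:plane(s,np.array(b)/4+[240,110]-.375,z,**k)
for n,b,z in (("flareouter",[(128,322),(540,322)],.078),("flare inner",[(130,339),(537,340)],.078),("tips",[(53,403),(616,400)],.078),("pocket60",[(196,403),(468,403)],.060),("plat?",[(203,430),(468,430)],.052),("foot",[(147,457),(516,460)],w[2]-.006)):
    P=f(b,z); print(n,P.round(4).tolist(),P.mean(0).round(4),"w",np.linalg.norm(P[0]-P[1]).round(4))
```

```text
flareouter [[0.5517, 0.2066, 0.078], [0.5532, 0.1508, 0.078]] [0.5524 0.1787 0.078 ] w 0.0558
flare inner [[0.5494, 0.2064, 0.078], [0.5507, 0.1511, 0.078]] [0.5501 0.1787 0.078 ] w 0.0553
tips [[0.5403, 0.2171, 0.078], [0.5428, 0.1397, 0.078]] [0.5416 0.1784 0.078 ] w 0.0774
pocket60 [[0.5377, 0.1991, 0.06], [0.5389, 0.158, 0.06]] [0.5383 0.1785 0.06  ] w 0.041
plat? [[0.5321, 0.1987, 0.052], [0.5332, 0.1569, 0.052]] [0.5327 0.1778 0.052 ] w 0.0418
foot [[0.537, 0.2017, 0.0964], [0.5378, 0.1557, 0.0964]] [0.5374 0.1787 0.0964] w 0.046
```

```bash
python3 -m pendant '[[-0.001,0,0.006,0,0,0,-1],[-0.001,0,0.014,0,0,0,-1],[-0.001,0,0.022,0,0,0,-1],[-0.001,0,0.03,0,0,0,-1],[-0.001,0,0.036,0,0,0,-1],[-0.001,0,0.036,0,0,0,-1]]'
python3 - <<'E'
from h import *
from plant import ctrl,snapshot
o=ctrl.get_obs(); print(o["tool_pos"],o["orientation"],o["force"],o["moment"],o["clock"])
s=snapshot("wrist"); t=snapshot("scene")
cv2.imwrite("pics/w5z.png",np.hstack([cv2.resize(s["image"][110:260,240:400],None,fx=2.4,fy=2.4,interpolation=cv2.INTER_CUBIC),cv2.resize(t["image"][160:310,350:510],None,fx=2.4,fy=2.4,interpolation=cv2.INTER_CUBIC)]))
E
```

```text
clock: 8.38
tool_pos: [0.5027, 0.1772, 0.0649]
orientation: [180.0, 0.1, 1.5]
force: [0.7, 0.4, -1.5]
opening: 0.0379
[0.50270792 0.17717819 0.06491323] [1.79958124e+02 5.48646240e-02 1.49881518e+00] [ 0.70091299  0.37695238 -1.47355463] [-0.05418237 -0.05596435  0.00050223] 8.375
```

View pics/w5z.png

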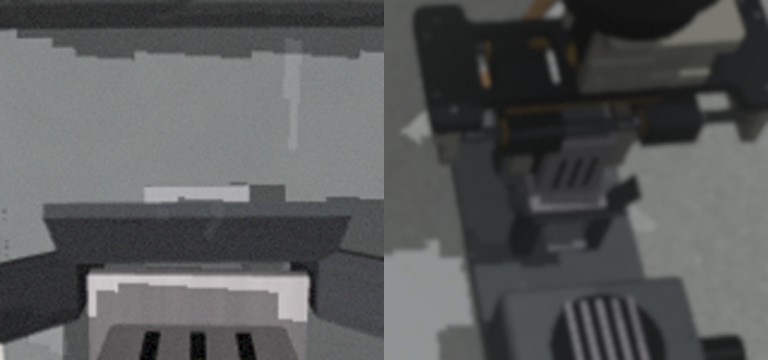

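The foot is centred between the walls inside the flare, and the side forces are near zero. I'll push down in steps and read the force.

```bash
python3 -m pendant '[[0,0,0.004,0,0,0,-1],[0,0,0.008,0,0,0,-1],[0,0,0.012,0,0,0,-1],[0,0,0.016,0,0,0,-1],[0,0,0.018,0,0,0,-1],[0,0,0.018,0,0,0,-1]]'
```

```text
clock: 9.22
tool_pos: [0.5035, 0.1777, 0.0482]
orientation: [-180.0, -0.1, 1.5]
force: [-0.8, 0.6, 7.8]
opening: 0.0376
```

```bash
python3 -m pendant '[[0,0,0.003,0,0,0,-1],[0,0,0.006,0,0,0,-1],[0,0,0.009,0,0,0,-1]]'; python3 -m pendant '[[0,0,0.0015,0,0,0,-1],[0,0,0.003,0,0,0,-1],[0,0,0.0035,0,0,0,-1],[0,0,0.0035,0,0,0,-1]]'
python3 - <<'E'
from h import *
from plant import ctrl,snapshot
s=snapshot("wrist"); t=snapshot("scene")
cv2.imwrite("pics/w6z.png",np.hstack([cv2.resize(s["image"][110:260,240:400],None,fx=2.4,fy=2.4,interpolation=cv2.INTER_CUBIC),cv2.resize(t["image"][160:310,350:510],None,fx=2.4,fy=2.4,interpolation=cv2.INTER_CUBIC)]))
E
```

```text
clock: 9.6
tool_pos: [0.5036, 0.1778, 0.0394]
orientation: [-180.0, -0.1, 1.5]
force: [-2.7, -0.1, 10.6]
opening: 0.0378
clock: 10.1
tool_pos: [0.5036, 0.1778, 0.036]
orientation: [-180.0, -0.1, 1.5]
force: [-2.6, -0.4, 10.7]
opening: 0.038
```

View pics/w6z.png

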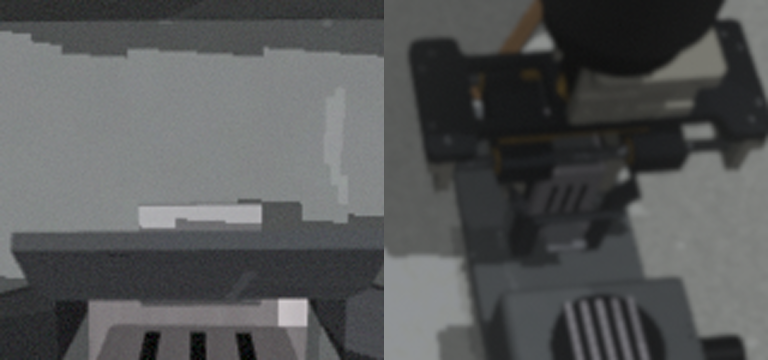

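```bash
python3 -m pendant '[[0,0,0.001,0,0,0,-1],[0,0,0.001,0,0,0,-1]]'; python3 -m pendant '[[0,0,-0.001,0,0,0,-1],[0,0,-0.003,0,0,0,-1],[0,0,-0.004,0,0,0,-1],[0,0,-0.004,0,0,0,-1]]'
```

```text
clock: 10.45
tool_pos: [0.5036, 0.1778, 0.035]
orientation: [-180.0, -0.1, 1.5]
force: [-2.2, 0.4, 11.3]
opening: 0.0377
clock: 10.95
tool_pos: [0.5036, 0.1778, 0.039]
orientation: [-180.0, -0.1, 1.5]
force: [-1.6, -0.0, 9.0]
opening: 0.0378
```

```bash
python3 -m pendant '[[0,0,0,0,0,0,-0.6],[0,0,0,0,0,0,-0.2],[0,0,0,0,0,0,0.2],[0,0,0,0,0,0,0.5],[0,0,0,0,0,0,0.5],[0,0,0,0,0,0,0.5],[0,0,0,0,0,0,0.5]]'
python3 - <<'E'
from h import *
from plant import ctrl,snapshot
s=snapshot("wrist"); t=snapshot("scene")
cv2.imwrite("pics/w7z.png",np.hstack([cv2.resize(s["image"][110:350,240:400],None,fx=2.4,fy=2.4,interpolation=cv2.INTER_CUBIC),cv2.resize(t["image"][120:360,350:510],None,fx=2.4,fy=2.4,interpolation=cv2.INTER_CUBIC)]))
E
```

```text
clock: 11.82
tool_pos: [0.503, 0.1774, 0.0379]
orientation: [180.0, 0.0, 1.5]
force: [0.1, 0.0, -0.4]
opening: 0.0661
```

View pics/w7z.png

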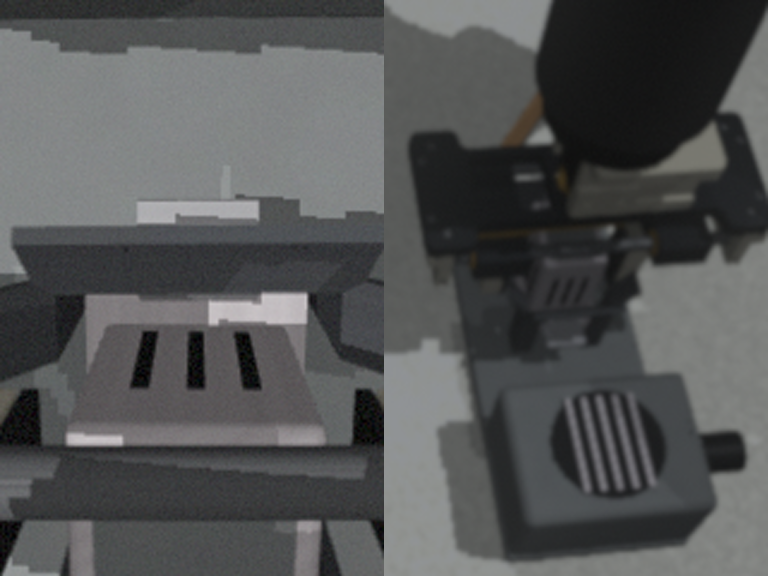

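The fingers are open, the cartridge has stayed down and the force is about zero. I'll retreat straight up, then back, to check the height.

```bash
python3 -m pendant '[[0,0,-0.015,0,0,0,0.5],[0,0,-0.04,0,0,0,0.6],[0,0,-0.08,0,0,0,0.8],[0,0,-0.13,0,0,0,1],[0,0,-0.18,0,0,0,1],[0,0.05,-0.18,0,0,0,1],[0,0.105,-0.18,0,0,0,1],[0,0.16,-0.18,0,0,0,1],[0,0.21,-0.18,0,0,0,1],[0,0.26,-0.18,0,0,0,1],[0,0.26,-0.18,0,0,0,1]]'
python3 - <<'E'
from h import *
from plant import ctrl,snapshot
s=snapshot("top"); t=snapshot("scene")
cv2.imwrite("pics/top8.png",s["image"]);cv2.imwrite("pics/scene8.png",t["image"])
cv2.imwrite("pics/w8z.png",np.hstack([cv2.resize(s["image"][200:310,160:270],None,fx=3.5,fy=3.5,interpolation=cv2.INTER_CUBIC),cv2.resize(t["image"][180:290,365:475],None,fx=3.5,fy=3.5,interpolation=cv2.INTER_CUBIC)]))
E
```

```text
clock: 13.3
tool_pos: [0.5094, -0.0853, 0.2191]
orientation: [180.0, -0.0, 1.3]
force: [-0.6, 0.3, 0.3]
opening: 0.0878
```

View pics/w8z.png

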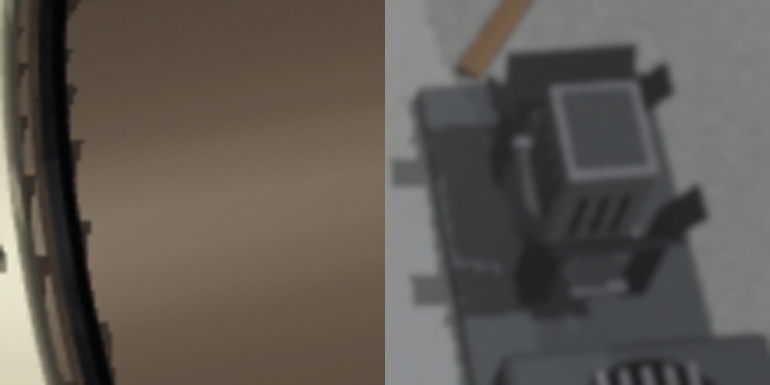

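View pics/scene8.png

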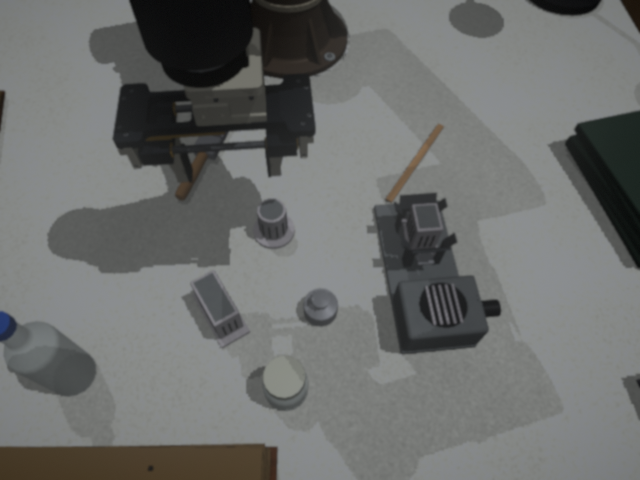

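The cartridge stands upright in the column and the long cartridge is unmoved at (217,305). I'll check the top's height from its size and position.

Run:
```python
from h import *
from plant import ctrl,snapshot
s=snapshot("scene"); b=(np.array([(549,86),(637,80),(658,171),(570,181)])-[385,0])/3.5+[365,180]-.36
for z in (.084,.090,.096,.114):
    P=plane(s,b,z); e=np.diff(np.vstack([P,P[:1]]),axis=0); print(z,P.mean(0).round(4),np.linalg.norm(e,axis=1).round(4),np.degrees(np.arctan2(e[:,1],e[:,0])).round(1))
```

```text
0.084 [0.5003 0.1778 0.084 ] [0.0375 0.0446 0.0367 0.0463] [  91.2    0.4  -86.1 -178.7]
0.09 [0.5041 0.1759 0.09  ] [0.0371 0.0441 0.0364 0.0458] [  91.2    0.4  -86.1 -178.7]
0.096 [0.5078 0.174  0.096 ] [0.0367 0.0437 0.036  0.0454] [  91.2    0.4  -86.1 -178.7]
0.114 [0.5189 0.1683 0.114 ] [0.0356 0.0424 0.0349 0.044 ] [  91.2    0.4  -86.1 -178.7]
```

Run:
```python
from plant import ctrl
o=ctrl.get_obs(); print(o["clock"],o["force"],abs(o["qvel"]).max()); print(ctrl.close_job())
```

```text
13.45 [1.11061836 0.41864694 0.3168194 ] 1.193006892828273
the job is handed in; nothing more can be done
None
```

The short rectangular cartridge is loaded foot down in the dryer column and stayed down after I let go. I handed the job in at 13.45 s of the 38 s allowed.

- **Grip:** I gripped the body across its 38 mm side (measured opening 38 mm), and it showed no slip in the wrist view.
- **Push:** I pushed straight down to about 5 mm past the catch point. Peak measured force was about 11 N, close to the plate's spring force at that depth.
- **Release:** I eased back up to the catch height, opened the fingers and retreated with the force back at about zero.

**Last checks:**
- **Height:** In the scene view the cartridge's top face matches a height of 90 mm over the column axis. It measures at (0.504, 0.176), and the column axis at about (0.503, 0.176). An unlatched cartridge would have matched 114 mm.
- **Level and sizes:** The top looks level. The measured body sides were 1–2 mm short of 38 × 46 mm, which is within what the image resolution allows.
- **Long cartridge:** It appears in the same place as before, and the round one also looks unmoved.
- **Not seen directly:** The catches themselves were not visible, so that both snapped is inferred from the cartridge staying down and level. The top camera was blocked by the arm in the final check.
- **Disagreement:** The column position differed by up to about 2 mm between cameras. I settled it from the wrist view, and side forces stayed under 3 N.

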